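# Lock the label roll down in the dispenser

### The job

Press the green button of the label dispenser so that its smoked cover pops open by itself, without touching the cover. Then lock the label roll: keep the orange sprung cap gently pressed down, turn it backward (counter-clockwise from above) until you feel it drop into its thread, and turn it forward (clockwise), still pressed, until it stops fully home, without forcing it; let go, leave the cover open, and leave the other things on the desk alone.

Things in the scene. Friction and masses are not known exactly. Their poses are not given: they have to be found in the camera images.
- printer: white label dispenser fixed to the desk, 250 x 174 mm, 96 mm high shut. Origin at desk level under the cap's vertical axis; z up, x towards the cover's hinge at the back (away from the button), y left. Front deck 42 mm high, x -165 to -85 mm. Behind it the tub with the paper roll: walls to 48 mm, roll top at 44 mm. The shut cover spans x -82 to +84, y -87 to +87 mm, up to 96 mm.
- button_top (a point): centre of the top of the green release button, 26 mm across, on the front deck 58 mm in front of the shut cover. It travels 6 mm down; about 6 N pushes it fully down, and the cover is let go after 4 to 5 mm.
- cover: smoked clear cover, 166 x 174 x 48 mm, hinged along y at the back. Origin on the hinge line (84 mm behind the cap's axis, 48 mm up); axes as the dispenser's when shut. Once the button lets it go a spring swings it up and back about 2.2 rad in one to two seconds, and it stays there. The robot must not touch it.
- cap: orange lock cap: flat disc 84 mm across, over its middle a bar 72 mm long (along the cap's x), 12 mm thick, standing 16 mm above the disc. Origin on the axis at the disc's top face, z up. It only turns about and slides along its vertical axis (no tilt, cannot come off). A light spring (1 N net at the top, 2 N at the bottom) holds it up, disc top 70 mm above the desk, until it is in its thread.
- cap_dot (a point): white dot on top of one end of the cap's bar, 29 mm from the axis along the cap's +x. The bar is two-fold symmetric but for this dot. Turning the cap needs under 0.15 N m, save against a stop; forcing it on with about 0.9 N m or more, or pressing with over 40 N, strains the thread.
- spindle (a point): point on the cap's axis at 45 mm height; around it, hidden under the cap, is a two-start thread at an unknown angle. A pressed cap first meets its firm flat top after 2.5 mm. Turned backward (counter-clockwise from above) by at most 1.3 rad, it reaches a window some 0.45 rad wide in which it drops 6 to 10 mm more under about 2 N; just past the window is a firm stop. Let go there, it springs up.
- home_mark (a point): point on the axis, 58 mm above the desk, where the disc's top face is when fully home. Turned forward (clockwise) while pressed down after the drop, the cap runs under the thread, then stays down by itself and is drawn home till it stops, 1.4 to 2 rad on. Turned forward without the drop it only jams on top of the thread.
- stapler_blue_mid (a point): small blue and grey stapler, 125 x 33 x 68 mm, loose bystander on the left; point at mid height
- tape_roll_mid (a point): beige roll of tape, 53 mm across, 15 mm high, loose bystander on the right; point at mid height
- lens_can_2_mid (a point): black plastic can, 47 mm across, 62 mm high, loose bystander on the left; point at mid height

How it is judged (in metres and radians):
On the way, in this order (a step that is already met when the one before it is completed fails the run):
1. the button is pressed and the cover has popped fully open (angle between cover's own z axis and vertical above 2 rad), for 0.2 s.
2. the pressed cap has dropped into its thread (z of cap in the frame of printer below 0.0625 m), for 0.1 s.
At the end, for the whole second after the job is handed in: the cover stands open (more than 2.0 rad), and the released cap is at rest in its thread with the disc's top less than 58.9 mm above the desk (fully home is about 58 mm) (angle between cover's own z axis and vertical above 2 rad and z of cap in the frame of printer below 0.0589 m and angular speed of cap below 0.1 rad/s); the robot touches nothing.
It fails at once if the robot touched the cover (more than 1 N) (contact force between cover and the fingers above 1 N or contact force between cover and the arm above 1 N).
It fails at once if the cap was forced against its thread or its stops (more than 80 N) (contact force between cap and printer above 80 N).
It fails at once if a bystander was moved more than 3 cm (distance of any of stapler_blue_mid, tape_roll_mid, lens_can_2_mid from where it was at the start of the episode above 0.03 m).
It also fails if it takes over 69 s, if anything falls off the work surface, if the arm or the gripper's body presses on something with over 40 N, if the wrist force passes 120 N, or if a joint passes its speed limit or range.

### The arm

A 6-joint arm with a two-finger parallel gripper is mounted at the origin on a cart in front of the work surface, level with it; the furniture and walls round the work are solid. World frame = base frame: x ahead of the robot, y to its left, z up, the work surface at z = 0. Lengths are in mm, angles in degrees, forces in N, time in s.
With the tool pointing down it reaches from about 275 to 750 mm from the base axis. Payload 10.2 kg.
Tool frame: the origin (TCP) lies midway between the tips of the shut fingers; the grasp point (between the pads) lies 19 mm behind it; z points along the fingers, y is the line along which they close (so a half turn about z gives the same grasp; the last joint's range is limited). The gripper opens to 88 mm and grips with 3 to 60 N. Pads are 18 mm wide; open, the fingers measure 123 mm over their backs; the gripper's body (75 mm by 187 mm) begins 45 mm behind the grasp point.
Start: joints at [-76.284, 17.928, 85.812, -0, 76.261, -12.8], TCP at [234.378, -469.785, 238.72] pointing down, gripper open.
Joint ranges: [-168.41, 168.41], [-55.51, 124.54], [10.69, 146.95], [-70.63, 250.63], [1, 178], [-165.06, 165.06]. Speed limits (degrees/s): [136.94, 136.94, 172.46, 180, 180, 180].

### API

Orientations are given as [roll, pitch, yaw] about the fixed x, y, z axes, in that order (R = Rz(yaw) Ry(pitch) Rx(roll)).
In Python, from cell import manip gives the robot as it stands.
- The arm moves only by the shell command python3 -m handwheel 'ROWS' [FORCE]. ROWS is JSON, one flat list of numbers, 5 for each row, row after row: the shift along the tool's x, y, z in mm, then the turn about the tool's z in degrees, then the opening in per cent of the stroke, from 0 (shut) to 100 (fully open). A call has 1 to 10 rows; each row shifts and turns the commanded pose from where the row before left it, along the tool's axes as they then stand; what a row does not reach is not made up. A row lasts 1/8 s, in which the tool goes at most 62.5 mm and 10.7 degrees, less where a joint would pass 70% of its speed; a pose out of reach is approached as far as the arm can. A call with a gripper value outside its range is refused whole. The fingers move at their own pace and stop on an object; FORCE is the grip in N (left out, the last holds). Time passes only in rows, so rows that do not move let the fingers close. It gives the time, the measured TCP pose, the force, the opening and the grip force at its end, in the units of the state.
- manip.observe(): the state, without advancing time (a new reading comes with each control period).
- manip.camera(name): name is "scene" or "top"; returns a dict with "frame" (384x512x3 uint8, red, green, blue), "camera_matrix" (3x3 intrinsics, pixels), "D" ([k1, k2, p1, p2, k3] as OpenCV has them; the pictures are not rectified), "cam_to_world" (4x4, takes a point from camera to world coordinates). Camera axes: x right, y up, looking along -z (the intrinsics and any distortion apply to the point x, -y, -z); pixel columns grow to the right and rows downward; lengths in mm; the calibration is good to about 2 mm. A picture is of the moment at which its call begins. There is no depth.
- manip.finish_job(): hands the job in; it is judged then, once.
Trained networks look in a picture, given as the dict that the camera call returned (one of the last four; its "shot" number tells which), for a name from the list of things; names that differ only in an ending like _2 or _b are one class to them, and where a whole thing is asked for, a point or a joint stands for the part that bears it (a point fixed in the world has none). Each returns a list of dicts, best first, with "conf" (0 to 1); they miss things now and then, are a little off and sometimes report something else, mostly with a low value. They report only what shows in the picture. A call takes as long as a camera call.
- manip.spot_in(picture, target): "point" ([x, y, z] in mm, in world coordinates, good to about 4 mm: the middle of the surface that is visible of it).
- manip.cut_out(picture, target): "region" (384x512 bool, what is visible of it).
- manip.mark_of(picture, target): "point" ([x, y, z] in mm, in world coordinates, good to about 4 mm: a listed point, or the origin of a listed thing).
The state is a dict: "time": time; "joints": joint angles; "dq": joint speeds; "joint_torque": joint torques, N m; "tool_pos": TCP position; "tool_rot": TCP orientation; "ft_force": force on the tool from outside, world axes, zero at the start; "moment": the same for the moment, N m; "grip_width": finger opening in mm; "grip_force": force on a finger pad.
Only numpy, scipy, OpenCV 4.12 (cv2) and the standard library are available. Lean on these libraries where they do the work, as an engineer would, in place of code of your own. Each camera call takes 0.05 s, during which the arm holds its last target. There are 200 camera calls.

## Working session

There is one attempt and no reset: what is moved stays moved. The work goes in short steps, Python scripts to look and compute and a shell command to move; the robot and the scene stay as the last step left them, time stands still between calls to the robot, and variables do not carry over. Pictures are saved under pics/ and viewed, at most 10 in all, crops included, and the job is handed in when it is done.

```bash
mkdir -p pics; cat > h.py <<'E'
import numpy as np,cv2
from cell import manip
def save(p,n): cv2.imwrite('pics/'+n,cv2.cvtColor(p['frame'],cv2.COLOR_RGB2BGR))
def proj(p,X):
    M=np.linalg.inv(np.array(p['cam_to_world'])); X=np.atleast_2d(X)
    c=X@M[:3,:3].T+M[:3,3]; c=c*[1,-1,-1]
    return cv2.projectPoints(c.reshape(-1,1,3),np.zeros(3),np.zeros(3),np.array(p['camera_matrix'],float),np.array(p['D'],float))[0].reshape(-1,2)
def ray(p,uv):
    q=cv2.undistortPoints(np.array([[uv]],float),np.array(p['camera_matrix'],float),np.array(p['D'],float))[0,0]
    M=np.array(p['cam_to_world']); return M[:3,3],M[:3,:3]@np.array([q[0],-q[1],-1])
def atz(p,uv,z):
    o,d=ray(p,uv); return o+d*(z-o[2])/d[2]
E
python3 - <<'E'
from h import *
np.set_printoptions(precision=1,suppress=True)
s=manip.observe();print(s['time'],s['tool_pos'],s['tool_rot'],s['ft_force'])
for n in('scene','top'):
    p=manip.camera(n);save(p,n+'0.png');print(n,np.array(p['cam_to_world'])[:3,3])
    for t in('printer','button_top','cover','cap','cap_dot','spindle','home_mark','stapler_blue_mid','tape_roll_mid','lens_can_2_mid'):
        for r in manip.mark_of(p,t)[:2]: print(t,np.array(r['point']),round(r['conf'],2),proj(p,r['point'])[0])
E
```

```text
0.0 [ 234.3 -469.5  238.2] [-179.9   -0.    26.5] [0.5 0.  0.3]
scene [-481.6  877.9  975. ]
printer [626.5 -76.6  -5.3] 0.78 [253.2 204.9]
button_top [489.6 -55.7  63.6] 0.4 [275.1 208. ]
cover [708.4 -99.4  47.7] 0.83 [244.1 181.1]
cap [673.7 327.7  33.3] 0.42 [146.5 231.5]
spindle [621.5 -79.9  40.6] 0.64 [255.1 194.5]
spindle [488.9 -54.7  61.2] 0.6 [274.9 208.7]
home_mark [626.3 -75.8  53.7] 0.83 [253.4 191.2]
stapler_blue_mid [484.7 324.9  28.8] 0.61 [179.5 263. ]
lens_can_2_mid [672.8 327.9  30. ] 0.71 [146.7 232.5]
top [ 419.3  -14.7 1077.6]
printer [624.2 -81.2   2.9] 0.72 [282.5 194.4]
button_top [486.4 -55.1  61. ] 0.61 [274.7 237.7]
button_top [669.6 327.   31.7] 0.44 [149.6 176.6]
cover [ 707.4 -101.2   47.7] 0.73 [290.  164.6]
home_mark [622.9 -82.1  58.2] 0.7 [283.9 191.3]
stapler_blue_mid [481.  330.1  33.9] 0.94 [144.  238.5]
stapler_blue_mid [669.5 329.5  29.7] 0.62 [149.  176.8]
tape_roll_mid [ 569.1 -380.3    8.6] 0.74 [380.6 212.8]
lens_can_2_mid [667.3 327.7  31.7] 0.73 [149.4 177.4]
```

View pics/top0.png

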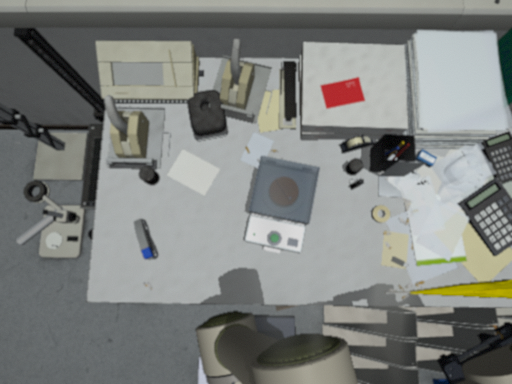

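View pics/scene0.png

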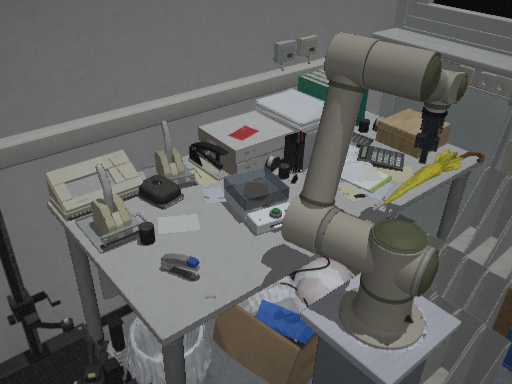

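```bash
python3 - <<'E'
from h import *
from scipy.optimize import least_squares
np.set_printoptions(precision=1,suppress=True)
P=[manip.camera(n) for n in('scene','top')]
uv=[]
for p in P:
    h=cv2.cvtColor(p['frame'],cv2.COLOR_RGB2HSV); m=cv2.inRange(h,(45,80,40),(90,255,255))
    x0=proj(p,[488,-55,50])[0]; yy,xx=np.nonzero(m); k=np.hypot(xx-x0[0],yy-x0[1])<20
    uv.append([xx[k].mean(),yy[k].mean()]); print(k.sum(),uv[-1])
f=lambda X:np.concatenate([proj(p,X)[0]-u for p,u in zip(P,uv)])
r=least_squares(f,[488,-55,50],x_scale=10);print(r.x,r.fun)
# printer yaw: corners of region in top view
for t in('printer','cover','cap'):
    for p in P:
        for c in manip.cut_out(p,t)[:1]:
            m=c['region'].astype(np.uint8); print(t,c['conf'],m.sum(),cv2.minAreaRect(cv2.findNonZero(m)))
m=manip.cut_out(P[1],'printer')[0]['region'].astype(np.uint8)
b=cv2.boxPoints(cv2.minAreaRect(cv2.findNonZero(m)));print([atz(P[1],q,48) for q in b])
E
```

```text
39 [np.float64(275.2564102564103), np.float64(210.82051282051282)]
37 [np.float64(274.1621621621622), np.float64(237.59459459459458)]
[486.8 -54.1  54.2] [-0.1 -0.   0.1  0.1]
printer 0.97 3098 ((258.6575012207031, 195.50830078125), (73.88343811035156, 55.00376510620117), 48.012786865234375)
printer 0.9 5422 ((280.7884826660156, 206.5576934814453), (62.95328140258789, 93.35128021240234), 11.309932708740234)
cover 0.96 1957 ((256.1145935058594, 187.91262817382812), (38.54071807861328, 61.39751052856445), 74.47589111328125)
cover 0.67 3609 ((284.23944091796875, 190.1568603515625), (62.36983871459961, 59.612998962402344), 11.9761323928833)
[array([461.6,  42.5,  48. ]), array([737.9,  -7.4,  48. ]), array([ 701. , -194.1,   48. ]), array([ 428.6, -135.7,   48. ])]
```

```bash
python3 -m handwheel '[0,0,0,10,0, 0,0,0,10,0, 0,0,0,10,0, 0,0,0,8.5,0]' 10
```

```text
time: 2.05
tool_pos: [234.3, -469.8, 238.7]
tool_rot: [-180.0, 0.0, -12.3]
ft_force: [-0.3, -0.3, -0.1]
grip_width: 50.2
grip_force: 0.0
```

```bash
python3 -m handwheel '[20,-57.4,0,0,0, 20,-57.4,0,0,0, 20,-57.4,0,0,0, 20,-57.4,0,0,0, 20,-57.4,0,0,0, 20,-57.4,0,0,0, 20,-57.4,0,0,0, 18,-57.4,20,0,0, 0,0,50,0,0, 0,0,50,0,0]'; python3 -m handwheel '[0,0,15,0,0, 0,0,15,0,0, 0,0,0,0,0]'; python3 - <<'E'
from h import *
p=manip.camera('top');save(p,'t1.png');im=cv2.imread('pics/t1.png')[150:290,210:350]
q=manip.camera('scene');save(q,'s1.png');im2=cv2.imread('pics/s1.png')[140:280,200:340]
cv2.imwrite('pics/c1.png',cv2.resize(np.hstack([im,im2]),(800,400),interpolation=cv2.INTER_CUBIC))
E
```

```text
time: 3.3
tool_pos: [484.1, -53.3, 117.8]
tool_rot: [180.0, -0.1, -11.9]
ft_force: [1.2, -1.1, -0.5]
grip_width: 0.4
grip_force: 0.0
time: 3.68
tool_pos: [484.1, -54.4, 89.3]
tool_rot: [180.0, -0.0, -12.0]
ft_force: [-0.2, -0.3, 0.3]
grip_width: 0.2
grip_force: 0.0
```

View pics/c1.png

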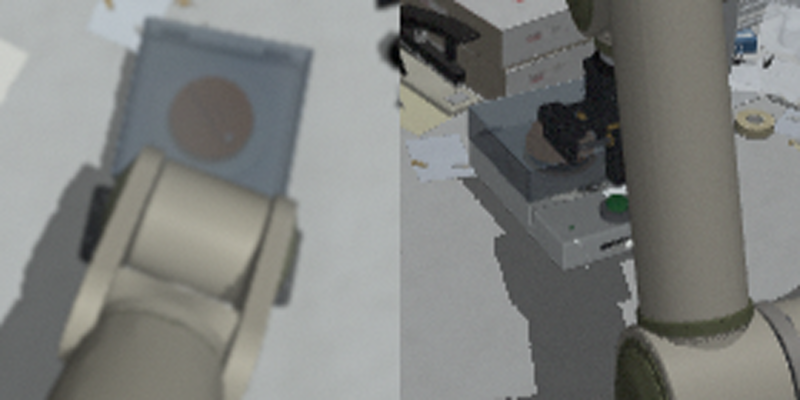

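```bash
python3 -m handwheel '[2,0,15,0,0, 0,0,15,0,0, 0,0,0,0,0]'; python3 -m handwheel '[0,0,2,0,0, 0,0,2,0,0, 0,0,2,0,0, 0,0,0,0,0]'
```

```text
time: 4.15
tool_pos: [486.4, -54.8, 58.8]
tool_rot: [180.0, -0.1, -12.0]
ft_force: [0.5, -0.6, 5.2]
grip_width: 0.9
grip_force: 2.8
time: 4.65
tool_pos: [486.8, -54.9, 57.5]
tool_rot: [179.9, -0.2, -11.9]
ft_force: [-21.0, 4.4, 65.2]
grip_width: 0.1
grip_force: 32.6
```

```bash
python3 -m handwheel '[-1,0,-10,0,0, -5,0,-15,0,0, -20,0,-20,0,0, -40,0,-40,0,0, -40,0,-40,0,0, 0,0,0,0,0, 0,0,0,0,0]'; python3 - <<'E'
from h import *
np.set_printoptions(precision=1,suppress=True)
q=manip.camera('scene');save(q,'s2.png');p=manip.camera('top');save(p,'t2.png')
im=[cv2.imread(f'pics/{a}2.png')[140:280,200:340] for a in 'ts']
cv2.imwrite('pics/c2.png',cv2.resize(np.hstack(im),(800,400),interpolation=cv2.INTER_CUBIC))
for p in(p,q):
  for t in('cap','cap_dot','home_mark','cover'):
    for r in manip.mark_of(p,t)[:2]: print(t,np.array(r['point']),round(r['conf'],2),proj(p,r['point'])[0])
E
```

```text
time: 5.52
tool_pos: [382.2, -32.6, 177.4]
tool_rot: [-180.0, 0.0, -12.0]
ft_force: [-0.4, -0.9, 0.3]
grip_width: 0.3
grip_force: 0.0
cap [624.  -80.3  69. ] 0.71 [283.6 190.2]
cap_dot [600.  -98.   83.7] 0.76 [290.1 197.5]
cap_dot [ 568.4 -379.2   10.3] 0.57 [380.4 212.9]
home_mark [621.8 -82.1  59.2] 0.9 [284.  191.6]
home_mark [601.7 -96.5  83.6] 0.57 [289.6 196.9]
cover [ 709.4 -103.3   47.6] 0.64 [290.7 164. ]
cover [ 568.8 -381.    10.1] 0.22 [381.  212.8]
cap [624.9 -84.6  70.4] 0.5 [255.7 186.6]
cap_dot [599.  -95.2  83.3] 0.57 [262.9 185.6]
home_mark [621.7 -75.8  54. ] 0.93 [254.3 191.7]
home_mark [621.4 -79.7  -3.1] 0.37 [254.7 204.7]
cover [ 706.5 -100.3   47.4] 0.69 [244.6 181.3]
```

View pics/c2.png

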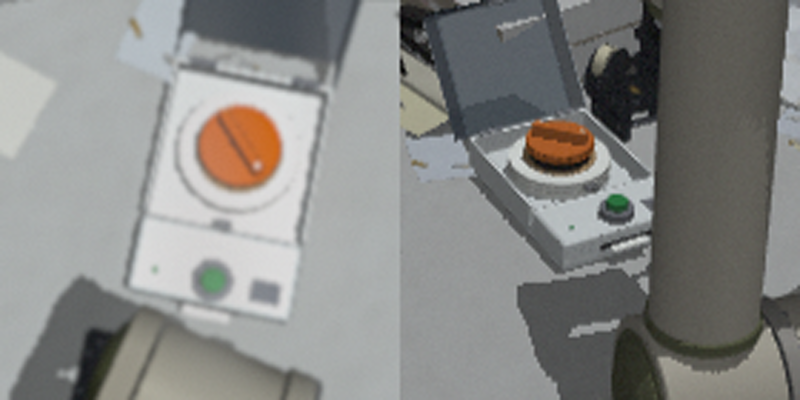

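```bash
python3 - <<'E'
from h import *
np.set_printoptions(precision=1,suppress=True)
p=manip.camera('top')
h=cv2.cvtColor(p['frame'],cv2.COLOR_RGB2HSV)
m=cv2.inRange(h,(3,120,60),(20,255,255)); m[:150]=0;m[230:]=0;m[:,:250]=0;m[:,320:]=0
m=cv2.morphologyEx(m,cv2.MORPH_CLOSE,np.ones((5,5),np.uint8))
e=cv2.fitEllipse(max(cv2.findContours(m,0,1)[0],key=cv2.contourArea));c=atz(p,e[0],70);print(e,c)
g=p['frame'].astype(float); s=g[...,2]; w=s[193:204,285:296]; w=np.clip(w-np.median(w)-20,0,None); yy,xx=np.mgrid[193:204,285:296]
uv=((w*xx).sum()/w.sum(),(w*yy).sum()/w.sum()); d=atz(p,uv,86);print(uv,d,np.hypot(*(d-c)[:2]),np.degrees(np.arctan2(d[1]-c[1],d[0]-c[0])))
ax=[ (c[0]+29*np.cos(a),c[1]+29*np.sin(a)) for a in np.radians([-145])];print(ax)
print(manip.observe()['joints'])
E
```

```text
((283.67633056640625, 190.90394592285156), (26.68889617919922, 27.539539337158203), 115.2508544921875) [621.7 -80.5  70. ]
(np.float64(292.348623853211), np.float64(200.29561671763506)) [ 591.4 -104.2   86. ] 38.43089848984933 -142.0186991667089
[(np.float64(597.9493124017777), np.float64(-97.16783739959037))]
[-22.5   3.7 113.1   0.   63.3  79.5]
```

```bash
python3 -m handwheel '[49,-0.6,0,0,45, 49,-0.6,0,0,45, 49,-0.6,0,0,45, 49,-0.6,0,0,45, 48,-0.6,0,0,45, 0,0,10,-10,45, 0,0,10,-10,45, 0,0,20,-10,45, 0,0,20,-10,45, 0,0,0,-7,45]' 20; python3 - <<'E'
from h import *
p=manip.camera('top');save(p,'t3.png');q=manip.camera('scene');save(q,'s3.png')
im=[cv2.imread(f'pics/{a}3.png')[140:240,220:320] for a in 'ts']
cv2.imwrite('pics/c3.png',cv2.resize(np.hstack(im),(800,400),interpolation=cv2.INTER_CUBIC))
E
```

```text
time: 7.32
tool_pos: [620.7, -80.0, 116.1]
tool_rot: [-179.8, 0.1, 35.3]
ft_force: [-0.9, 0.1, 0.5]
grip_width: 39.3
grip_force: 0.0
```

View pics/c3.png

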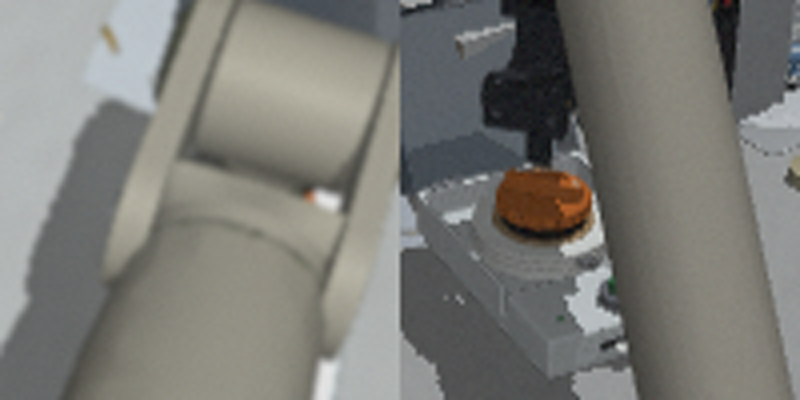

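```bash
python3 -m handwheel '[0,0,20,0,45, 0,0,14,0,45, 0,0,5,0,45, 0,0,0,0,45]'; python3 -m handwheel '[0,0,0,0,0, 0,0,0,0,0, 0,0,0,0,0, 0,0,0,0,0]' 20
```

```text
time: 7.92
tool_pos: [621.5, -80.3, 79.0]
tool_rot: [-180.0, -0.0, 35.0]
ft_force: [0.4, 0.9, 0.1]
grip_width: 39.6
grip_force: 0.0
time: 8.43
tool_pos: [623.0, -81.9, 79.6]
tool_rot: [179.7, -0.1, 35.0]
ft_force: [8.2, -6.8, -4.2]
grip_width: 11.7
grip_force: 19.9
```

```bash
python3 -m handwheel '[0,2.2,1,0,0, 0,0,1,0,0, 0,0,1,0,0, 0,0,0,0,0]'; python3 -c "
from h import *
s=manip.observe();print(s['tool_pos'],s['ft_force'],s['moment'])"
```

```text
time: 8.93
tool_pos: [623.2, -82.1, 76.8]
tool_rot: [179.9, -0.1, 35.0]
ft_force: [1.8, -0.3, 5.5]
grip_width: 11.9
grip_force: 20.0
[623.15549351 -82.13659386  76.8041463 ] [ 1.76139139 -0.33392021  5.5275416 ] [ 0.01433505 -0.21750632 -0.08939618]
```

```bash
python3 -m handwheel '[0,0,0,-5,0, 0,0,0,-5,0, 0,0,0,-5,0, 0,0,0,-5,0]'; python3 -c "
from h import *
s=manip.observe();print(s['tool_pos'],s['ft_force'],s['moment'])"
```

```text
time: 9.43
tool_pos: [623.4, -82.4, 76.9]
tool_rot: [179.9, -0.0, 55.2]
ft_force: [3.5, -2.7, 3.9]
grip_width: 11.9
grip_force: 20.0
[623.41488495 -82.44228904  76.8534669 ] [ 3.45219113 -2.67242551  3.912815  ] [-0.29406507 -0.5192527  -0.08405347]
```

```bash
python3 -m handwheel '[0,0.6,0.3,-5,0, 0,0,0,-5,0, 0,0,0,-5,0, 0,0,0,0,0]'; python3 -c "
from h import *
s=manip.observe();print(s['tool_pos'],s['ft_force'],s['moment'])"
```

```text
time: 9.93
tool_pos: [623.8, -82.7, 76.7]
tool_rot: [179.9, 0.0, 70.1]
ft_force: [1.7, -0.3, 5.8]
grip_width: 11.7
grip_force: 20.0
[623.77732805 -82.66747298  76.73155665] [ 1.65755562 -0.2809685   5.78024188] [-0.10768249 -0.26794387  0.07665646]
```

```bash
python3 -m handwheel '[0,0,0,-5,0, 0,0,0,-5,0, 0,0,0,-5,0, 0,0,0,0,0]'; python3 -c "
from h import *
s=manip.observe();print(s['tool_pos'],s['ft_force'],s['moment'])"
```

```text
time: 10.42
tool_pos: [624.0, -82.7, 76.3]
tool_rot: [179.8, 0.0, 85.1]
ft_force: [5.5, -1.9, 2.1]
grip_width: 11.7
grip_force: 20.0
[624.02885085 -82.73966393  76.26837406] [ 5.49411535 -1.91389738  2.13345278] [-0.21070023 -0.86060182  0.00378532]
```

```bash
python3 -m handwheel '[0,0.9,1,-3,0, 0,0,1,0,0, 0,0,1,0,0, 0,0,1,0,0, 0,0,0,0,0]'; python3 -c "
from h import *
s=manip.observe();print(s['tool_pos'],s['ft_force'],s['moment'])"
```

```text
time: 11.05
tool_pos: [624.2, -82.7, 71.8]
tool_rot: [180.0, 0.0, 88.0]
ft_force: [3.0, -3.8, 2.6]
grip_width: 11.8
grip_force: 20.0
[624.21025071 -82.71202869  71.76770791] [ 3.01931631 -3.80057947  2.55045371] [-0.57140749 -0.42083413  0.05183865]
```

Dropping freely; continue down.

```bash
python3 -m handwheel '[-0.5,0.4,1,0,0, 0,0,1,0,0, 0,0,1,0,0, 0,0,0,0,0]'; python3 -c "
from h import *
s=manip.observe();print(s['tool_pos'],s['ft_force'],s['moment'])"
```

```text
time: 11.55
tool_pos: [624.3, -82.8, 68.5]
tool_rot: [-180.0, -0.0, 88.0]
ft_force: [0.4, -1.6, 2.0]
grip_width: 11.8
grip_force: 20.0
[624.2887265  -82.81067661  68.53726042] [ 0.39337841 -1.60852652  1.96722158] [-0.10928196  0.04539524  0.0028595 ]
```

```bash
python3 -m handwheel '[0,0,1,0,0, 0,0,1,0,0, 0,0,0,0,0]'; python3 -c "
from h import *
s=manip.observe();print(s['tool_pos'],s['ft_force'],s['moment'])"
```

```text
time: 11.92
tool_pos: [624.3, -82.8, 67.1]
tool_rot: [-180.0, -0.0, 88.0]
ft_force: [-2.6, 0.3, 6.3]
grip_width: 11.5
grip_force: 20.0
[624.34190723 -82.83260015  67.08976416] [-2.56014635  0.28445812  6.34151074] [0.12996852 0.3701231  0.01265576]
```

```bash
python3 -m handwheel '[0,-0.3,0,5,0, 0,0,0,5,0, 0,0,0,5,0, 0,0,0,5,0, 0,0,0,5,0]'; python3 -c "
from h import *
s=manip.observe();print(s['tool_pos'],s['ft_force'],s['moment'])"
```

```text
time: 12.55
tool_pos: [623.8, -82.7, 67.1]
tool_rot: [-179.9, -0.0, 62.9]
ft_force: [-3.9, 1.1, 6.6]
grip_width: 11.5
grip_force: 20.0
[623.8012177  -82.66727648  67.05411451] [-3.85964184  1.14004624  6.57739615] [0.29763571 0.65527038 0.01693185]
```

```bash
python3 -m handwheel '[-0.3,-0.6,0,5,0, 0,0,0,5,0, 0,0,0,5,0, 0,0,0,5,0, 0,0,0,5,0]'; python3 -c "
from h import *
s=manip.observe();print(s['tool_pos'],s['ft_force'],s['moment'])"
```

```text
time: 13.18
tool_pos: [623.3, -82.3, 67.0]
tool_rot: [-179.9, -0.0, 37.9]
ft_force: [-2.5, 2.1, 6.6]
grip_width: 11.8
grip_force: 20.0
[623.3281422  -82.34372376  67.04952035] [-2.51345958  2.08903702  6.57849901] [0.5873716  0.4294114  0.00729741]
```

```bash
python3 -m handwheel '[0,-0.5,0,5,0, 0,0,0,5,0, 0,0,0,5,0, 0,0,0,5,0]'; python3 -c "
from h import *
s=manip.observe();print(s['tool_pos'],s['ft_force'],s['moment'],s['joints'][5])"
```

```text
time: 13.68
tool_pos: [623.1, -81.9, 67.1]
tool_rot: [-179.9, -0.0, 17.9]
ft_force: [-2.4, 4.0, 6.8]
grip_width: 11.6
grip_force: 20.0
[623.10958205 -81.90064837  67.06985135] [-2.403132    4.03910329  6.78022649] [0.62636608 0.30733858 0.02148821] 53.93491484948269
```

```bash
python3 -m handwheel '[0,-0.7,0,4,0, 0,0,0,4,0, 0,0,0,0,0]'; python3 -c "
from h import *
s=manip.observe();print(s['tool_pos'],s['ft_force'],s['moment'],s['tool_rot'])"; python3 -m handwheel '[0,0,0,3,0, 0,0,0,3,0, 0,0,0,0,0]'; python3 -c "
from h import *
s=manip.observe();print(s['tool_pos'],s['ft_force'],s['moment'],s['tool_rot'])"
```

```text
time: 14.05
tool_pos: [623.1, -81.7, 67.1]
tool_rot: [-180.0, -0.0, 10.0]
ft_force: [-1.0, 1.3, 5.8]
grip_width: 11.9
grip_force: 20.0
[623.05711475 -81.6696126   67.07349908] [-0.95518973  1.32463378  5.84838561] [ 0.28473409  0.21200154 -0.05541058] [-1.79980842e+02 -2.21646549e-02  9.97023841e+00]
time: 14.42
tool_pos: [623.0, -81.5, 67.1]
tool_rot: [-180.0, -0.0, 4.0]
ft_force: [-1.6, 1.9, 5.8]
grip_width: 11.8
grip_force: 20.0
[623.04849816 -81.53594589  67.11081175] [-1.64845731  1.88204288  5.83241648] [ 0.42046746  0.23140284 -0.00997631] [-1.79967626e+02 -1.99716240e-02  3.98356706e+00]
```

```bash
for i in 1; do python3 -m handwheel '[0,-0.2,0,3,0, 0,0,0,3,0, 0,0,0,0,0]'; python3 -c "
from h import *
s=manip.observe();print(s['moment'])"; done; python3 -m handwheel '[0,0,0,3,0, 0,0,0,0,0]'; python3 -c "
from h import *
s=manip.observe();print(s['moment'])";python3 -m handwheel '[0,0,0,3,0, 0,0,0,0,0]'; python3 -c "
from h import *
s=manip.observe();print(s['moment'])"
```

```text
time: 14.8
tool_pos: [623.0, -81.4, 67.1]
tool_rot: [-180.0, -0.0, -2.0]
ft_force: [-0.4, 1.4, 5.2]
grip_width: 11.9
grip_force: 20.0
[ 0.37460149  0.13070753 -0.02997509]
time: 15.05
tool_pos: [623.0, -81.3, 67.1]
tool_rot: [-180.0, -0.0, -5.0]
ft_force: [-0.9, 2.0, 6.6]
grip_width: 11.7
grip_force: 20.0
[ 0.41803354  0.17134394 -0.01218315]
time: 15.3
tool_pos: [623.1, -81.3, 67.1]
tool_rot: [-180.0, -0.0, -8.0]
ft_force: [-1.2, 2.1, 5.6]
grip_width: 11.6
grip_force: 20.0
[ 0.47896878  0.12301112 -0.00801975]
```

```bash
M='from h import *
s=manip.observe();print(s["moment"])'; python3 -m handwheel '[0,-0.2,0,3,0, 0,0,0,0,0]'; python3 -c "$M"; python3 -m handwheel '[0,0,0,3,0, 0,0,0,0,0]'; python3 -c "$M";python3 -m handwheel '[0,0,0,3,0, 0,0,0,0,0]'; python3 -c "$M"
```

```text
time: 15.55
tool_pos: [623.1, -81.2, 67.1]
tool_rot: [-180.0, -0.0, -11.0]
ft_force: [-1.0, 2.2, 6.4]
grip_width: 11.3
grip_force: 20.0
[0.43525973 0.19460837 0.00959744]
time: 15.8
tool_pos: [623.1, -81.2, 67.1]
tool_rot: [-180.0, -0.0, -14.0]
ft_force: [-0.2, 2.3, 5.4]
grip_width: 11.7
grip_force: 20.1
[0.4340996  0.07688298 0.20486036]
time: 16.05
tool_pos: [623.2, -81.2, 67.1]
tool_rot: [-180.0, -0.0, -16.9]
ft_force: [-0.9, 2.0, 5.3]
grip_width: 11.7
grip_force: 20.8
[ 0.40569707 -0.00481159  0.38929396]
```

```bash
python3 -m handwheel '[0,0,-0.5,-1,45, 0,0,0,0,45, 0,0,0,0,45, 0,0,0,0,45, 0,0,-15,0,45, 0,0,-25,0,45, -40,0,-30,0,45, -60,0,-20,0,45, -60,0,0,0,45, -60,0,0,0,45]'; python3 - <<'E'
from h import *
np.set_printoptions(precision=1,suppress=True)
p=manip.camera('top');save(p,'t4.png');q=manip.camera('scene');save(q,'s4.png')
im=[cv2.imread(f'pics/{a}4.png')[130:250,200:320] for a in 'ts']
cv2.imwrite('pics/c4.png',cv2.resize(np.hstack(im),(800,400),interpolation=cv2.INTER_CUBIC))
for p in(p,q):
  for t in('cap','cap_dot','home_mark'):
    for r in manip.mark_of(p,t)[:1]: print(t,np.array(r['point']),round(r['conf'],2))
s=manip.observe();print(s['tool_pos'],s['ft_force'],s['grip_width'])
E
```

```text
time: 17.3
tool_pos: [410.6, -20.7, 158.0]
tool_rot: [180.0, -0.1, -16.0]
ft_force: [0.5, -0.1, 0.5]
grip_width: 39.9
grip_force: 0.0
cap [622.4 -79.7  56.1] 0.78
cap_dot [599.  -74.6  71.3] 0.68
home_mark [623.8 -80.6  57. ] 0.76
cap [621.  -84.4  59.2] 0.5
cap_dot [595.5 -72.9  72.7] 0.79
home_mark [621.9 -77.3  55.3] 0.73
[413.3 -21.6 157.3] [ 0.2  0.2 -0. ] 39.710636412835974
```

View pics/c4.png

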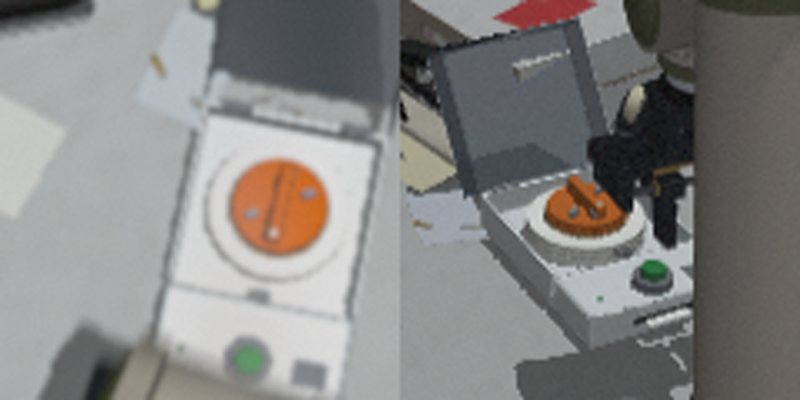

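```bash
python3 -m handwheel '[0,0,0,0,45, 0,0,0,0,45, 0,0,0,0,45, 0,0,0,0,45]'; python3 -c "
from cell import manip
print(manip.finish_job())"
```

```text
time: 18.2
tool_pos: [412.2, -21.1, 156.9]
tool_rot: [180.0, 0.0, -16.0]
ft_force: [-0.2, 0.8, -0.0]
grip_width: 39.6
grip_force: 0.0
the job is handed in; nothing more can be done
None
```

I pressed the green button and the cover popped open. I then turned the cap back until it dropped into its thread, turned it forward to its stop and let go. The cap stayed down at about 58 mm with the cover open, and the job was handed in at 18 s; no verdict came back. The button press briefly reached about 65 N at the wrist, well over the roughly 6 N needed.

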